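Zero the bevel gauge and hold a cuckoo door flush on its sloped plate

ROBOT

A 6-joint arm with a two-finger parallel gripper is mounted at the origin on the work surface. World frame = base frame: x ahead of the robot, y to its left, z up, the work surface at z = 0. Lengths are in m, angles in rad, forces in N, time in s.
With the tool pointing down it reaches from about 0.375 to 0.9 m from the base axis. Payload 3.1 kg.
Tool frame: the origin (TCP) lies at the very end of the fingers, on their centre line; the grasp point (between the pads) lies 19 mm behind it (manip.pinch_z is the distance from the TCP to the grasp point, in m); z points along the fingers, y is the direction in which the jaws open and shut (so a half turn about z gives the same grasp; the last joint's range is limited). The gripper opens to 85 mm and grips with 20 to 120 N. Pads are 22 mm wide; open, the fingers measure 114 mm over their backs; the gripper's body (76 mm by 85 mm) begins 54 mm behind the grasp point. The pads swing forward as they close: fully open they stand 13 mm farther back than shut.
Start: joints at [1.081, 0.527, 1.433, -0, 1.181, -0.178], TCP at [0.192, 0.595, 0.231] pointing down, gripper open.
Joint ranges: [-3.08, 3.08], [-0.75, 2.2], [0.22, 2.44], [-1.43, 4.57], [0, 2.65], [-2.85, 2.85]. Speed limits (rad/s): [2.79, 2.79, 3.14, 3.14, 3.14, 3.14].

INTERFACE

Orientations are given as a unit quaternion [x, y, z, w].
In Python, from station import manip gives the robot as it stands.
- The arm moves only by the tool drive_tool, never from a script. Its argument "increments" is a list of rows, each a list of 7 numbers: the closure in counts, from 0 (fully open) to 255 (shut), then the shift along the tool's x, y, z in cm, then the turn, a rotation vector about the tool's x, y, z in rad. A call has 1 to 20 rows; each row is the pose to reach, as a shift and turn from the pose commanded when the call began, along the tool's axes at that moment; what a row does not reach only later rows make up. A row lasts 1/10 s, in which the tool goes at most 50 mm and 8.59 degrees, less where a joint would pass 70% of its speed; a pose out of reach is approached as far as the arm can. A call with a gripper value outside its range is refused whole. The fingers move at their own pace and stop on an object; "force" is the grip in N (left out, the last holds). Time passes only in rows, so rows that repeat a pose let the fingers close. It gives the time, the measured TCP pose, the force and the opening at its end, in the units of the state.
- manip.sense(): the state, without advancing time (a new reading comes with each control period).
- manip.snapshot(name): name is "scene" or "top" or "wrist"; returns the picture (400x640x3 uint8, red, green, blue); there is no depth.
- manip.camera_model(name): a dict with "mtx" (3x3 intrinsics, pixels), "cam_to_world" (4x4, takes a point from camera to world coordinates). Camera axes: x right, y down, z forward; pixel columns grow to the right and rows downward; lengths in m; the calibration is good to about 2 mm. A picture is of the moment at which its call begins: read the wrist's pose just before it. camera_model takes no time and is no camera call; for the wrist camera it gives the pose at the moment of the call.
- manip.sign_off(): hands the job in, once; it reports no verdict.
The state is a dict: "t": time; "q": joint angles; "qd": joint speeds; "tau": joint torques, N m; "tcp_pos": TCP position; "tool_rot": TCP orientation; "force": force on the tool from outside, world axes, zero at the start; "ft_torque": the same for the moment, N m; "finger_gap": opening from 0.0 (shut) to 1.0 (fully open).
Only numpy, scipy, OpenCV 4.12 (cv2) and the standard library are available. Lean on these libraries where they do the work, as an engineer would, in place of code of your own. Each camera call takes 0.05 s, during which the arm holds its last target. There are 200 camera calls.

TASK

Zero the bevel gauge by pushing its red plunger all the way down and letting it spring back up, with nothing on the gauge's blue plate. Then pick up the small wooden cuckoo door by its rib, tilt it to match the slope of the blue plate, and press its flat underside gently onto the plate, flush, centred and square with the long sides matching, so that the sprung plate sinks clearly (about half its travel or more). Finish while still gripping the door and holding it pressed there; leave the wreath, the spacers and the setting tool alone.

Things in the scene. Friction and masses are not known exactly. Their poses are not given: they have to be found in the camera images.
- door: The cuckoo door, loose, flat on the tiles, rib up: pale wooden panel 76 (x) x 54 (y) x 8 mm, centred on it an upright wooden rib 40 mm long along x, 14 mm wide along y, 30 mm high (top 38 mm above the underside). About 35 g. Grip the rib, closing along the door's y. Origin: centre of the flat underside; z up. Either way round on the plate is right.
- plate_face (a point): Centre of the upper face of the gauge's blue plate, 76 (x) x 54 (y) x 6 mm, same outline as the door, 80 to 85 mm above the tiles. z: the face's outward normal; x: straight up the slope, away from the robot; y: level. The slope, 11 to 32 degrees from level, is locked but differs each time. The plate does not tilt; it sinks along -z on springs.
- plate (a joint): How far the blue plate has sunk along its normal, m: 0 out, 0.008 fully in (stop). It starts to move at about 2 N and is fully in at about 7 N.
- gauge: The bevel gauge, fixed: grey base 140 (x) x 215 (y) x 16 mm carrying the tilted blue plate between two dark cheeks (74 mm high) and, 115 mm to its -y side, the red plunger. Origin: on the tiles under the plate's pivot; the slope faces -x.
- plunger_top (a point): Centre of the top of the red zero plunger (a round cap, 30 mm diameter) in its dark housing on the grey gauge base, 115 mm to the right (-y of the gauge) of the plate's centre. It is pushed straight down 12 mm.
- plunger (a joint): Plunger travel, m: 0 up, 0.012 fully down; about 8 N holds it fully down, and it springs back when released.
- wreath: Bystander: carved oak wreath frame, a flat dark ring 100 mm across, 14 mm high, lying flat. Origin: centre of its underside.
- spacer_a: Bystander: aluminium movement spacer, an upright tube 28 mm across, 35 mm high. Origin: centre of its underside.
- spacer_b: Bystander: second aluminium spacer, same size.
- setter: Bystander: grey plastic hand-setting tool, about 155 x 22 x 16 mm, lying along its x. Origin on its underside.
Things that resemble listed ones, but are neither listed nor needed, are in the scene too. Several things look just like the door: the one meant starts farthest to the robot's right.

How it is judged:
On the way, in this order (a step that is already met when the one before it is completed fails the run):
1. the red plunger is pushed fully down with nothing on the plate (value of joint plunger above 0.0105 m and value of joint plate below 0.001 m and contact force between door and gauge below 0.1 N), for 0.1 s.
2. the plunger has sprung back up (value of joint plunger below 0.003 m), for 0.1 s.
At the end, for the whole second after the job is handed in: The fingers hold the door (over 1.5 N) with its flat underside on the blue plate: pressed with over 1.5 N, the plate sunk over 2 mm, flush within 0.05 rad and 3 mm, centred within 10 mm each way, long sides matching within 0.14 rad, the door still, and the plunger back up (contact force between door and gauge above 1.5 N and contact force between the fingers and door above 1.5 N and value of joint plate above 0.002 m and angle between the z axis of door and the z axis of plate_face, either way round below 0.05 rad and angle between the x axis of door and the x axis of plate_face, either way round below 0.14 rad and x of door in the frame of plate_face between -0.01 and 0.01 m and y of door in the frame of plate_face between -0.01 and 0.01 m and z of door in the frame of plate_face between -0.003 and 0.003 m and linear speed of door below 0.02 m/s and value of joint plunger below 0.003 m); the arm keeps its last pose, push and grip.
It fails at once if the door is pressed on the plate with more than 30 N (contact force between door and gauge above 30 N).
It fails at once if a bystander is moved by more than 25 mm (distance of any of wreath, spacer_a, spacer_b, setter from where it was at the start of the episode above 0.025 m).
It also fails if it takes over 54 s, if anything falls off the work surface, if the arm or the gripper's body presses on something with over 40 N, if the wrist force passes 120 N, or if a joint passes its speed limit or range.

## Working session

There is one attempt and no reset: what is moved stays moved. The work goes in short steps, Python scripts to look and compute and a tool call to move; the robot and the scene stay as the last step left them, time stands still between calls to the robot, and variables do not carry over. Pictures are saved under pics/ and viewed, about 8 in all and at most 12, crops included, and the job is handed in when it is done.

Besides the shell and the picture viewer there is one more tool, called after "Emit:" by a JSON object that holds its "api" and its "payload". drive_tool: Moves the arm, as the interface text tells. Its arguments: {"type":"object","properties":{"increments":{"type":"array","items":{"type":"array","items":{"type":"number"}}},"force":{"type":"number"}},"required":["increments"]}

```bash
mkdir -p pics; ls
python3 - <<'E'
from station import manip
import cv2,numpy as np
print(manip.sense())
for n in("top","scene"):
    im=manip.snapshot(n);cv2.imwrite(f"pics/{n}0.png",im[...,::-1])
    m=manip.camera_model(n);print(n,np.round(m["mtx"],1).tolist(),np.round(m["cam_to_world"],4).tolist())
E
```

```text
pics
{'t': 0.0, 'q': array([ 1.08051090e+00,  5.28420593e-01,  1.43391846e+00, -1.05261863e-05,
        1.18138633e+00, -1.78509804e-01]), 'qd': array([ 0.00068271,  0.00021905,  0.00301167, -0.00026428, -0.00070075,
       -0.00029675]), 'tau': array([ 6.82907539e-04, -4.42349267e+01, -1.78023988e+01, -2.86963732e-04,
        8.45865608e-03,  2.40721683e-06]), 'tcp_pos': array([0.19135452, 0.59423027, 0.23035648]), 'tool_rot': array([ 1.55255136e-01,  9.87873831e-01, -1.00889291e-03, -3.45383345e-04]), 'force': array([-0.44598075, -0.97265125,  0.38133303]), 'ft_torque': array([ 0.01592835, -0.03039651,  0.01997373]), 'finger_gap': 0.9969630526794511}
top [[400.1, 0.0, 317.7], [0.0, 400.1, 200.9], [0.0, 0.0, 1.0]] [[0.0003, -0.9993, 0.0384, 0.4752], [-1.0, 0.0, 0.0096, -0.0078], [-0.0096, -0.0384, -0.9992, 1.0007], [0.0, 0.0, 0.0, 1.0]]
scene [[492.2, 0.0, 322.1], [0.0, 492.2, 203.1], [0.0, 0.0, 1.0]] [[-0.4643, 0.6291, -0.6234, 1.2252], [0.8857, 0.3306, -0.3261, 0.3946], [0.001, -0.7035, -0.7107, 0.8759], [0.0, 0.0, 0.0, 1.0]]
```

View pics/top0.png

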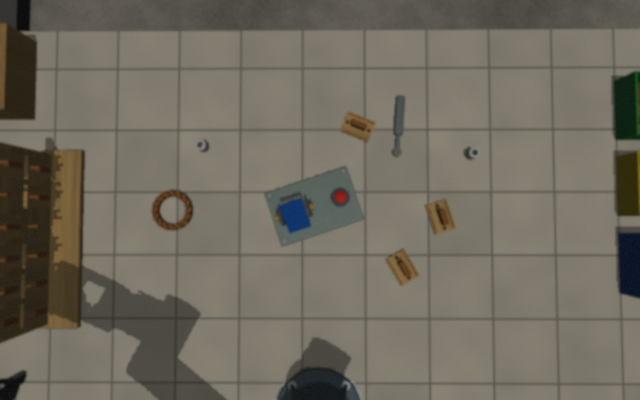

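View pics/scene0.png

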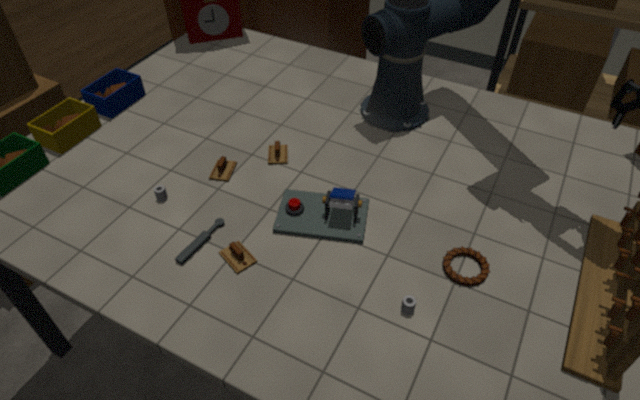

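Top view: gauge at (315,205), blue plate at (295,214), red plunger at (340,197). There are three door look-alikes, at (358,126), (402,267) and (440,216). The robot's right is -y, which is image right, so (440,216) fits the description. The setter at (398,125), spacers at (203,146) and (471,153), and wreath at (172,210) are well clear of it.

```bash
cat > h.py <<'E'
from station import manip
import cv2,numpy as np
from scipy.spatial.transform import Rotation as R
def ray(m,uv):
    K,T=m["mtx"],m["cam_to_world"]; uv=np.atleast_2d(np.asarray(uv,float))
    d=(np.linalg.inv(K)@np.c_[uv,np.ones(len(uv))].T).T@T[:3,:3].T
    return T[:3,3],d
def onz(m,uv,z):
    o,d=ray(m,uv); return o+d*((z-o[2])/d[:,2])[:,None]
def tri(m1,u1,m2,u2):
    o1,d1=ray(m1,u1);o2,d2=ray(m2,u2);d1=d1[0];d2=d2[0]
    s=np.linalg.lstsq(np.c_[d1,-d2],o2-o1,rcond=None)[0]
    a,b=o1+s[0]*d1,o2+s[1]*d2; return (a+b)/2,np.linalg.norm(a-b)
def proj(m,P):
    T=np.linalg.inv(m["cam_to_world"]);p=(T[:3,:3]@np.atleast_2d(P).T).T+T[:3,3]
    q=(m["mtx"]@p.T).T; return q[:,:2]/q[:,2:]
def big(mask):
    c,_=cv2.findContours(mask.astype(np.uint8),cv2.RETR_EXTERNAL,cv2.CHAIN_APPROX_NONE)
    return max(c,key=cv2.contourArea)
def masks(im):
    h=cv2.cvtColor(im,cv2.COLOR_RGB2HSV);H,S,V=[h[...,i].astype(int) for i in range(3)]
    return dict(blue=(H>105)&(H<130)&(S>150)&(V>50),red=((H<6)|(H>174))&(S>150)&(V>70),
      wood=(H>8)&(H<25)&(S>70)&(V>90),grey=(H>70)&(H<125)&(S>15)&(S<90))
def down(yaw):  # tool z down, tool x at heading yaw
    return R.from_euler('z',yaw)*R.from_euler('x',np.pi)
def inc(pos,rot):  # increments from the present pose
    s=manip.sense();r0=R.from_quat(s["tool_rot"])
    return np.round(r0.inv().apply(np.asarray(pos)-s["tcp_pos"])*100,2),np.round((r0.inv()*rot).as_rotvec(),3)
E
python3 - <<'E'
from h import *
im=cv2.cvtColor(cv2.imread("pics/top0.png"),cv2.COLOR_BGR2RGB);m=manip.camera_model("top");M=masks(im)
for n,box,z in[("wood",(420,185,465,245),.008),("red",(320,180,360,220),.04),("blue",(265,185,325,245),.082),("grey",(255,155,375,255),.016)]:
    x0,y0,x1,y1=box;k=np.zeros_like(M[n]);k[y0:y1,x0:x1]=M[n][y0:y1,x0:x1]
    r=cv2.minAreaRect(big(k));b=onz(m,cv2.boxPoints(r),z)
    print(n,np.round(r[0]),onz(m,r[0],z).round(3),"corners",b[:,:2].round(3).tolist(),"edges",np.linalg.norm(np.diff(b,axis=0),axis=1).round(3))
w=manip.camera_model("wrist");s=manip.sense();T=np.eye(4);T[:3,:3]=R.from_quat(s["tool_rot"]).as_matrix();T[:3,3]=s["tcp_pos"]
print("cam in tool",(np.linalg.inv(T)@w["cam_to_world"]).round(3).tolist(),w["mtx"].round(1).tolist())
cv2.imwrite("pics/crop0.png",cv2.resize(im[100:290,330:490,::-1],None,fx=3,fy=3,interpolation=cv2.INTER_CUBIC))
E
```

```text
wood [440. 216.] [[ 0.475 -0.301  0.008]] corners [[0.503, -0.263], [0.521, -0.316], [0.447, -0.339], [0.43, -0.287]] edges [0.056 0.077 0.055]
red [340. 196.] [[ 0.523 -0.052  0.04 ]] corners [[0.536, -0.04], [0.536, -0.064], [0.509, -0.064], [0.509, -0.04]] edges [0.024 0.026 0.024]
blue [294. 216.] [[0.477 0.055 0.082]] corners [[0.499, 0.091], [0.517, 0.04], [0.455, 0.018], [0.437, 0.069]] edges [0.054 0.065 0.054]
grey [296. 213.] [[0.484 0.056 0.016]] corners [[0.53, 0.128], [0.561, 0.021], [0.438, -0.015], [0.407, 0.091]] edges [0.111 0.128 0.11 ]
cam in tool [[0.001, -0.963, -0.27, 0.069], [1.0, 0.001, -0.0, 0.001], [0.0, -0.27, 0.963, -0.142], [0.0, 0.0, 0.0, 1.0]] [[281.6, 0.0, 321.5], [0.0, 281.6, 198.3], [0.0, 0.0, 1.0]]
```

View pics/crop0.png

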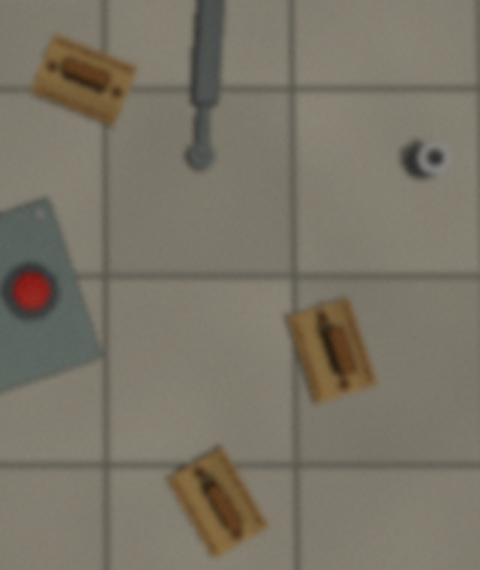

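Candidates: (358,126) at y≈-0.09, (402,267) at y≈-0.2 and (440,216) at y≈-0.30. The crop confirms (440,216) is farthest right and is the door meant: it measures 77 x 55 mm, with its long axis at about 17°. Next I'll move the wrist camera over the gauge.

```bash
python3 -c "
from h import *
print(inc([.48,.02,.17],down(.36)))"
```

```text
(array([-45.09, -45.8 ,   6.11]), array([-1.00e-03,  2.00e-03,  2.47e+00]))
```

Emit:
{"api": "drive_tool", "payload": {"increments": [[0, -45, -45.8, 6, 0, 0, 2.47], [0, -45, -45.8, 6, 0, 0, 2.47], [0, -45, -45.8, 6, 0, 0, 2.47], [0, -45, -45.8, 6, 0, 0, 2.47], [0, -45, -45.8, 6, 0, 0, 2.47], [0, -45, -45.8, 6, 0, 0, 2.47], [0, -45, -45.8, 6, 0, 0, 2.47], [0, -45, -45.8, 6, 0, 0, 2.47], [0, -45, -45.8, 6, 0, 0, 2.47], [0, -45, -45.8, 6, 0, 0, 2.47], [0, -45, -45.8, 6, 0, 0, 2.47], [0, -45, -45.8, 6, 0, 0, 2.47], [0, -45, -45.8, 6, 0, 0, 2.47], [0, -45, -45.8, 6, 0, 0, 2.47], [0, -45, -45.8, 6, 0, 0, 2.47], [0, -45, -45.8, 6, 0, 0, 2.47], [0, -45, -45.8, 6, 0, 0, 2.47], [0, -45, -45.8, 6, 0, 0, 2.47], [0, -45, -45.8, 6, 0, 0, 2.47], [0, -45, -45.8, 6, 0, 0, 2.47]]}}

```text
t: 2.1
tcp_pos: [0.4794, 0.021, 0.1712]
tool_rot: [0.984, 0.18, -0.0, -0.0]
force: [0.4, -0.5, -0.0]
finger_gap: 1.001
```

Run:
```python
from h import *
m=manip.camera_model("wrist");im=manip.snapshot("wrist");cv2.imwrite("pics/w1.png",im[...,::-1]);np.savez("w1.npz",im=im,**m)
print(manip.sense()["tcp_pos"],manip.sense()["force"])
```

```text
[0.47944728 0.02096675 0.17126414] [-0.29792403 -0.04319999  0.61949905]
```

View pics/w1.png

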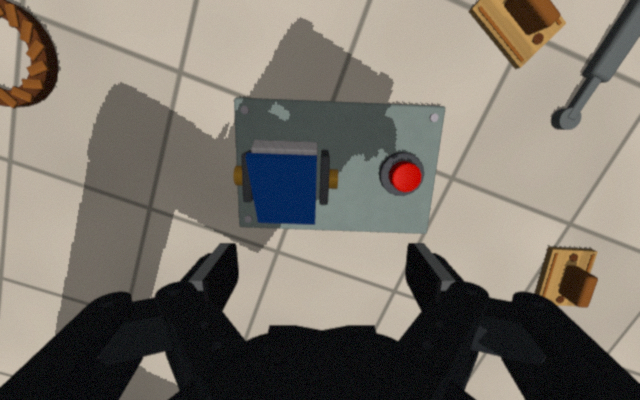

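Wrist view: the plate is blue at about (245-318, 152-223), the red plunger at (406,177) and the gauge base at (235-443, 97-232). The top edge may include the plate's end face, so I'll enlarge that part.

Run:
```python
from h import *
im=np.load("w1.npz")["im"]
cv2.imwrite("pics/w1c.png",cv2.resize(im[130:235,225:345,::-1],None,fx=5,fy=5,interpolation=cv2.INTER_CUBIC))
for c in(265,285,305): print(c,[tuple(map(int,im[r,c])) for r in range(146,164)])
print([tuple(map(int,im[r,285])) for r in range(218,228)])
```

```text
265 [(98, 95, 95), (99, 96, 95), (107, 104, 104), (110, 108, 107), (107, 105, 105), (102, 100, 101), (90, 91, 98), (56, 66, 89), (18, 39, 79), (17, 40, 86), (11, 37, 81), (0, 34, 80), (4, 35, 84), (10, 43, 91), (7, 37, 88), (9, 35, 86), (3, 40, 87), (8, 40, 87)]
285 [(97, 93, 96), (100, 96, 98), (103, 102, 102), (110, 106, 105), (108, 106, 106), (102, 101, 100), (100, 98, 99), (90, 87, 96), (52, 62, 88), (17, 42, 80), (0, 30, 78), (5, 34, 81), (0, 33, 80), (6, 35, 87), (0, 34, 85), (4, 39, 88), (0, 37, 84), (7, 39, 89)]
305 [(96, 91, 92), (98, 97, 98), (99, 97, 97), (108, 104, 105), (119, 114, 116), (114, 110, 111), (107, 104, 106), (103, 100, 103), (88, 90, 97), (46, 56, 86), (13, 35, 79), (0, 31, 78), (2, 33, 79), (0, 37, 83), (5, 40, 86), (4, 37, 86), (15, 42, 89), (0, 37, 86)]
[(4, 39, 87), (8, 41, 88), (0, 39, 84), (4, 38, 87), (23, 46, 90), (70, 85, 103), (112, 125, 124), (120, 134, 130), (124, 138, 131), (121, 130, 126)]
```

View pics/w1c.png

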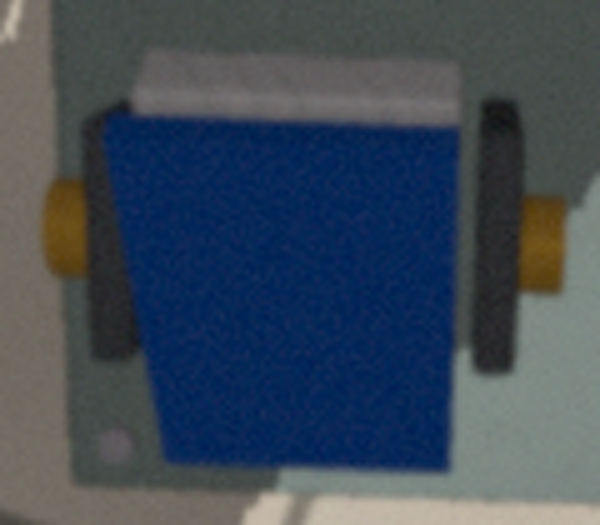

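Run:
```python
from h import *
im=np.load("w1.npz")["im"].astype(float)
# edge slope: ~1 row per 20 cols
rows=np.arange(-6,30);out=[]
for r in rows: out.append(np.mean([im[int(round(154+(c-265)/20+r)),c] for c in range(256,313)],axis=0))
for r,o in zip(rows,out): print(r,o.round(1))
```

```text
-6 [111.5 108.3 108.9]
-5 [112.8 109.8 110.1]
-4 [108.3 105.  105.5]
-3 [102.1  99.8 101.5]
-2 [86.7 87.7 96.6]
-1 [50.  60.5 87.4]
0 [15.9 40.6 81.9]
1 [ 5.1 36.1 80.8]
2 [ 5.7 36.2 81.1]
3 [ 4.9 36.9 83.2]
4 [ 7.1 38.6 86.4]
5 [ 6.1 38.8 87.2]
6 [ 5.9 38.5 87. ]
7 [ 5.2 38.7 87. ]
8 [ 5.2 38.8 87.3]
9 [ 6.7 39.2 87.4]
10 [ 6.6 39.5 87.8]
11 [ 6.5 39.1 87.6]
12 [ 6.5 39.1 87.5]
13 [ 5.1 38.4 87.1]
14 [ 6.6 39.5 87.7]
15 [ 5.5 39.1 87.1]
16 [ 5.2 39.1 86.9]
17 [ 6.4 38.6 87.4]
18 [ 5.9 38.6 87. ]
19 [ 6.1 38.6 87.4]
20 [ 7.  39.3 87.8]
21 [ 5.  39.2 87.4]
22 [ 6.4 39.1 87.4]
23 [ 5.9 38.9 87.5]
24 [ 6.4 39.  87.5]
25 [ 6.1 39.5 87.2]
26 [ 4.3 37.8 86.6]
27 [ 6.4 39.2 87.6]
28 [ 5.8 39.2 87.3]
29 [ 5.1 38.6 87.2]
```

```bash
cat >> h.py <<'E'
def quad(im,m,endband):
    k=masks(im)["blue"]; k=cv2.morphologyEx(k.astype(np.uint8),cv2.MORPH_OPEN,np.ones((5,5)))
    c=big(k);p=c[:,0].astype(float)
    q=cv2.approxPolyDP(c,.06*cv2.arcLength(c,True),True)[:,0].astype(float)
    ce=q.mean(0);q=q[np.argsort(np.arctan2(*(q-ce).T[::-1]))]  # tl,tr,br,bl
    L=[]
    for i in range(4):
        a,b=q[i],q[(i+1)%4];d=(b-a)/np.linalg.norm(b-a);n=np.array([-d[1],d[0]])
        t=(p-a)@d;s=abs((p-a)@n);sel=(s<3)&(t>8)&(t<np.linalg.norm(b-a)-8)
        vx,vy,x,y=cv2.fitLine(p[sel].astype(np.float32),cv2.DIST_HUBER,0,.01,.01).ravel()
        n=np.array([-vy,vx]); n=n if n@(ce-[x,y])<0 else -n
        L.append(np.r_[n,-(n@[x,y])-.5])   # edge half a pixel outside
    L[0][2]+=endband; L=np.array(L)
    X=lambda a,b:np.linalg.solve(np.array([a[:2],b[:2]]),-np.array([a[2],b[2]]))
    return np.array([X(L[3],L[0]),X(L[0],L[1]),X(L[1],L[2]),X(L[2],L[3])])
def platepose(q,m):
    a,b=.038,.027; obj=np.array([[a,b,0],[a,-b,0],[-a,-b,0],[-a,b,0]])
    n,rv,tv,e=cv2.solvePnPGeneric(obj,q,m["mtx"],None,flags=cv2.SOLVEPNP_IPPE)
    T=m["cam_to_world"];res=[]
    for r,t,ee in zip(rv,tv,e):
        Rw=T[:3,:3]@cv2.Rodrigues(r)[0];res.append((T[:3,:3]@t.ravel()+T[:3,3],Rw,float(ee[0])))
    return res
def show(res):
    for p,Rw,e in res:
        print("pos",p.round(4),"slope",np.degrees(np.arccos(Rw[2,2])).round(2),"yaw",np.degrees(np.arctan2(Rw[1,0],Rw[0,0])).round(2),"roll(y level)",np.degrees(np.arcsin(Rw[2,1])).round(2),"err",round(e,2))
E
python3 - <<'E'
from h import *
z=np.load("w1.npz");im=z["im"];m=dict(mtx=z["mtx"],cam_to_world=z["cam_to_world"])
q=quad(im,m,4.2);print(q.round(1));show(platepose(q,m))
c=big(masks(im)["red"]);(u,v),r=cv2.minEnclosingCircle(c);print("red",u,v,r)
mt=manip.camera_model("top")
print("tri plunger",tri(m,(u,v),mt,(340,196.3)))
for h in(.03,.04,.05,.06): print(h,onz(m,(u,v),h),r*np.linalg.norm(m["cam_to_world"][2,3]-h)/281)
E
```

```text
[[244.6 157.1]
 [316.  160.2]
 [314.3 222.5]
 [258.1 222.5]]
pos [0.4739 0.0549 0.0792] slope 29.63 yaw 18.63 roll(y level) 1.15 err 0.47
pos [0.4818 0.0565 0.0864] slope 60.77 yaw 37.07 roll(y level) 12.82 err 5.3
red 405.72320556640625 176.96205139160156 15.561396598815918
tri plunger (array([ 0.52235225, -0.05178168,  0.03826887]), np.float64(0.001993681774695027))
0.03 [[ 0.52078338 -0.05431428  0.03      ]] 0.0156938596596657
0.04 [[ 0.52157675 -0.05076026  0.04      ]] 0.015140073303835957
0.05 [[ 0.52237012 -0.04720625  0.05      ]] 0.014586286948006207
0.06 [[ 0.52316349 -0.04365223  0.06      ]] 0.01403250059217646
```

```bash
python3 -c "
from h import *
print(inc([.522,-.051,.055],down(.36)))"
```

```text
(array([ 1.44,  8.24, 11.63]), array([-0.   ,  0.   ,  0.001]))
```

Emit:
{"api": "drive_tool", "payload": {"increments": [[255, 0.7, 4, 2, 0, 0, 0], [255, 1.4, 8.2, 3, 0, 0, 0], [255, 1.4, 8.2, 6, 0, 0, 0], [255, 1.4, 8.2, 9, 0, 0, 0], [255, 1.4, 8.2, 11.6, 0, 0, 0], [255, 1.4, 8.2, 11.6, 0, 0, 0], [255, 1.4, 8.2, 11.6, 0, 0, 0], [255, 1.4, 8.2, 11.6, 0, 0, 0], [255, 1.4, 8.2, 11.6, 0, 0, 0], [255, 1.4, 8.2, 12.4, 0, 0, 0], [255, 1.4, 8.2, 13, 0, 0, 0], [255, 1.4, 8.2, 13.3, 0, 0, 0], [255, 1.4, 8.2, 13.6, 0, 0, 0], [255, 1.4, 8.2, 13.6, 0, 0, 0]]}}

```text
t: 3.55
tcp_pos: [0.5222, -0.0511, 0.0354]
tool_rot: [0.984, 0.179, 0.001, 0.0]
force: [1.6, 0.4, 6.7]
finger_gap: 0.001
```

Emit:
{"api": "drive_tool", "payload": {"increments": [[255, 0, 0, 0.2, 0, 0, 0], [255, 0, 0, 0.4, 0, 0, 0], [255, 0, 0, 0.5, 0, 0, 0], [255, 0, 0, 0.5, 0, 0, 0]]}}

```text
t: 3.95
tcp_pos: [0.5222, -0.0511, 0.032]
tool_rot: [0.984, 0.179, 0.001, 0.001]
force: [-1.6, 0.6, 15.4]
finger_gap: 0.0
```

Emit:
{"api": "drive_tool", "payload": {"increments": [[255, 0, 0, 0.15, 0, 0, 0], [255, 0, 0, 0.3, 0, 0, 0], [255, 0, 0, 0.3, 0, 0, 0], [255, 0, 0, 0.3, 0, 0, 0]]}}

```text
t: 4.35
tcp_pos: [0.5223, -0.0511, 0.0317]
tool_rot: [0.984, 0.179, 0.002, 0.001]
force: [-4.8, 1.9, 36.1]
finger_gap: -0.004
```

The tool hit the stop hard: force rose 20 N over 0.3 mm of travel. Releasing.

Emit:
{"api": "drive_tool", "payload": {"increments": [[255, 0, 0, -1, 0, 0, 0], [255, 0, 0, -3, 0, 0, 0], [0, 0, 0, -7, 0, 0, 0], [0, 0, 0, -11, 0, 0, 0], [0, 0, 0, -14, 0, 0, 0], [0, 0, 0, -14, 0, 0, 0]]}}

```text
t: 4.95
tcp_pos: [0.5239, -0.0516, 0.171]
tool_rot: [0.984, 0.179, 0.004, 0.002]
force: [1.0, -0.6, 0.2]
finger_gap: 0.681
```

Run:
```python
from h import *
# view pose: tool tilted like the plate, camera axis on the plate, camera on the low side of the normal
yaw=np.radians(19);s=np.radians(25);P=np.array([.475,.055,.08])
rot=R.from_euler('zy',[yaw,-s])*R.from_euler('x',np.pi)
M=rot.as_matrix();print("toolz",M[:,2],"toolx",M[:,0])
w=np.linalg.inv(np.eye(4));C=np.array([.069,.001,-.142])
cam=P-M[:,2]*.20-M[:,0]*.0
t=cam-M@C
print("tcp",t,inc(t,rot))
```

```text
toolz [ 4.22618262e-01 -1.11022302e-16 -9.06307787e-01] toolx [0.85693085 0.32556815 0.39959342]
tcp [0.39106485 0.03348132 0.10485631] (array([ -9.47, -12.68,   6.49]), array([-0.143,  0.404,  0.029]))
```

```bash
cat >> h.py <<'E'
def tilt(yaw,s): return R.from_euler('ZY',[yaw,-s])*R.from_euler('x',np.pi)
E
python3 - <<'E'
from h import *
P=np.array([.475,.055,.08])
for s in(15,20,25):
    rot=tilt(np.radians(19),np.radians(s));M=rot.as_matrix()
    t=P-M[:,2]*.22-M@np.array([.069,.001,-.142])
    print(s,"toolz",M[:,2].round(2),"tcp",t.round(3),inc(t,rot))
E
```

```text
15 toolz [ 0.24  0.08 -0.97] tcp [0.393 0.028 0.137] (array([ -9.52, -12.06,   3.23]), array([0.001, 0.255, 0.029]))
20 toolz [ 0.32  0.11 -0.94] tcp [0.388 0.026 0.13 ] (array([ -9.99, -12.08,   4.  ]), array([0.   , 0.343, 0.029]))
25 toolz [ 0.4   0.14 -0.91] tcp [0.384 0.025 0.122] (array([-10.39, -12.1 ,   4.82]), array([-0.001,  0.43 ,  0.029]))
```

Emit:
{"api": "drive_tool", "payload": {"increments": [[0, -4, -5, 1, 0, 0.1, 0.03], [0, -8, -9, 2, 0, 0.2, 0.03], [0, -10, -12, 4, 0, 0.34, 0.03], [0, -10, -12, 4, 0, 0.34, 0.03], [0, -10, -12, 4, 0, 0.34, 0.03], [0, -10, -12, 4, 0, 0.34, 0.03], [0, -10, -12, 4, 0, 0.34, 0.03]]}}

```text
t: 5.65
tcp_pos: [0.3811, 0.0279, 0.1258]
tool_rot: [0.973, 0.16, 0.163, -0.033]
force: [0.2, -0.2, -0.3]
finger_gap: 1.008
```

Run:
```python
from h import *
m=manip.camera_model("wrist");im=manip.snapshot("wrist");np.savez("w2.npz",im=im,**m)
s=manip.sense();print(s["tcp_pos"],s["q"].round(2))
for eb in(0,1,2): show(platepose(quad(im,m,eb),m)[:1])
q=quad(im,m,0);print(q.round(1))
v=im[...,::-1].copy();cv2.polylines(v,[np.int32(q.round())],True,(0,255,255),1)
cv2.imwrite("pics/w2c.png",cv2.resize(v[80:300,200:440],None,fx=2.6,fy=2.6,interpolation=cv2.INTER_CUBIC))
F=im.astype(float);a,b=q[0],q[1]
for r in range(-4,8): print(r,np.mean([F[int(round(a[1]+(b[1]-a[1])*(c-a[0])/(b[0]-a[0])+r)),c] for c in range(int(a[0])+8,int(b[0])-8)],axis=0).round(0))
```

```text
[0.38338087 0.02708194 0.12634182] [-0.41  0.41  2.36  1.09  0.26 -0.22]
pos [0.4729 0.0543 0.0838] slope 36.68 yaw 19.15 roll(y level) -1.51 err 1.09
pos [0.4725 0.0542 0.0835] slope 38.26 yaw 19.19 roll(y level) -1.45 err 1.22
pos [0.4722 0.0541 0.0834] slope 39.7 yaw 19.24 roll(y level) -1.41 err 1.33
[[290.9  48.5]
 [371.1  48.5]
 [365.6 156.5]
 [294.8 156.5]]
-4 [211. 199. 183.]
-3 [208. 197. 183.]
-2 [208. 197. 183.]
-1 [132. 146. 185.]
0 [132. 146. 185.]
1 [ 33.  94. 185.]
2 [ 33.  94. 185.]
3 [ 30.  93. 185.]
4 [ 30.  93. 185.]
5 [ 30.  93. 184.]
6 [ 30.  93. 184.]
7 [ 29.  93. 184.]
```

View pics/w2c.png

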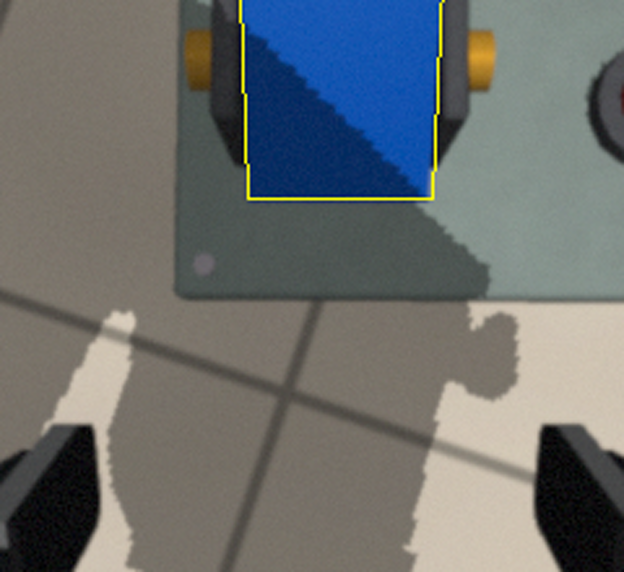

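```bash
cat > fit.py <<'E'
from h import *
from scipy.optimize import least_squares
import sys
def rotp(yaw,s): return R.from_euler('ZY',[yaw,-s]).as_matrix()
OBJ=np.array([[1,1,0],[1,-1,0],[-1,-1,0],[-1,1,0]])*[.038,.027,0]
V=[]
for f,eb in[a.split(":") for a in sys.argv[1:]]:
    z=np.load(f+".npz");m=dict(mtx=z["mtx"],cam_to_world=z["cam_to_world"]);V.append((m,quad(z["im"],m,float(eb))))
def fun(x,V):return np.concatenate([(proj(m,x[:3]+OBJ@rotp(x[3],x[4]).T)-q).ravel() for m,q in V])
for S in [V]+[[v] for v in V]:
    r=least_squares(fun,[.475,.055,.08,.33,.5],args=(S,),x_scale=[.01]*3+[.1]*2)
    print("pos",r.x[:3].round(4),"yaw,slope",np.degrees(r.x[3:]).round(2),r.x[3:].round(3),"rms px",np.sqrt(np.mean(r.fun**2)).round(2))
P=[tri(V[0][0],V[0][1][i],V[1][0],V[1][1][i]) for i in range(4)] if len(V)>1 else []
if P:
    C=np.array([p for p,_ in P]);print("tri centre",C.mean(0).round(4),"gap mm",[round(e*1e3,1) for _,e in P],"L,W mm",np.linalg.norm(C[0]-C[3])*1e3,np.linalg.norm(C[1]-C[2])*1e3,np.linalg.norm(C[0]-C[1])*1e3,np.linalg.norm(C[3]-C[2])*1e3)
    n=np.cross(C[0]+C[1]-C[2]-C[3],C[0]-C[1]+C[3]-C[2]);n/=np.linalg.norm(n);print("normal tilt",np.degrees(np.arccos(n[2])),np.degrees(np.arctan2(-n[1],-n[0])))
E
python3 - <<'E'
from h import *
m=manip.camera_model("wrist");im=manip.snapshot("wrist");np.savez("w3.npz",im=im,**m)
s=manip.sense();print(s["tcp_pos"],s["q"].round(2))
E
python3 fit.py w1:4.2 w3:0
```

```text
[0.38534251 0.0262954  0.12678456] [-0.41  0.41  2.36  1.09  0.26 -0.22]
pos [0.4745 0.0548 0.0809] yaw,slope [18.83 30.18] [0.329 0.527] rms px 0.56
pos [0.4741 0.0549 0.08  ] yaw,slope [18.87 29.88] [0.329 0.522] rms px 0.5
pos [0.4746 0.0547 0.0806] yaw,slope [18.83 30.53] [0.329 0.533] rms px 0.59
tri centre [0.4746 0.0548 0.0813] gap mm [np.float64(0.1), np.float64(0.1), np.float64(1.5), np.float64(0.9)] L,W mm 74.97043306054792 75.1807681546803 54.116702785666334 54.16163759321685
normal tilt 29.388004168633962 20.453949161363493
```

```bash
python3 -c "
from h import *
print(inc([.455,-.02,.2],down(.30)),inc([.475,-.301,.15],down(.30)))"
```

```text
(array([ 7.25,  6.59, -5.26]), array([-0.012, -0.338,  0.029])) (array([-1.16, 33.85, -3.11]), array([-0.012, -0.338,  0.029]))
```

Emit:
{"api": "drive_tool", "payload": {"increments": [[0, 3.5, 3, -3, 0, -0.15, 0.03], [0, 7, 6, -5, -0.01, -0.3, 0.03], [0, 7, 8, -5, -0.01, -0.34, 0.03], [0, 6, 12, -5, -0.01, -0.34, 0.03], [0, 5, 17, -5, -0.01, -0.34, 0.03], [0, 3, 22, -4, -0.01, -0.34, 0.03], [0, 1, 26, -4, -0.01, -0.34, 0.03], [0, -1, 30, -3, -0.01, -0.34, 0.03], [0, -1.2, 33.8, -3.1, -0.01, -0.34, 0.03], [0, -1.2, 33.8, -3.1, -0.01, -0.34, 0.03], [0, -1.2, 33.8, -3.1, -0.01, -0.34, 0.03], [0, -1.2, 33.8, -3.1, -0.01, -0.34, 0.03], [0, -1.2, 33.8, -3.1, -0.01, -0.34, 0.03], [0, -1.2, 33.8, -3.1, -0.01, -0.34, 0.03]]}}

```text
t: 7.15
tcp_pos: [0.4746, -0.2989, 0.151]
tool_rot: [0.989, 0.15, -0.001, -0.0]
force: [-0.8, -0.5, 0.0]
finger_gap: 1.0
```

Run:
```python
from h import *
m=manip.camera_model("wrist");im=manip.snapshot("wrist");np.savez("w4.npz",im=im,**m)
s=manip.sense();print(s["tcp_pos"],s["q"].round(2),R.from_quat(s["tool_rot"]).as_matrix().round(3).tolist())
cv2.imwrite("pics/w4.png",im[...,::-1])
```

```text
[ 0.47467925 -0.2989191   0.15106742] [-0.76  0.55  1.67 -0.    0.92  0.51] [[0.955, 0.297, -0.001], [0.297, -0.955, 0.0], [-0.001, -0.001, -1.0]]
```

View pics/w4.png

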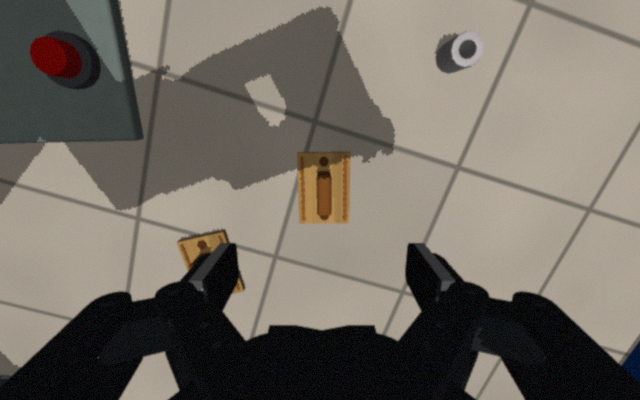

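Wrist view: the door is at (324,187), nearly square with the tool, with the rib up and clear floor around it. The other look-alike is at (210,255).

Run:
```python
from h import *
z=np.load("w4.npz");im=z["im"];m=dict(mtx=z["mtx"],cam_to_world=z["cam_to_world"])
k=np.zeros(im.shape[:2],bool);hh=cv2.cvtColor(im,cv2.COLOR_RGB2HSV)
k[140:235,285:365]=((hh[...,0]>5)&(hh[...,0]<27)&(hh[...,1]>95))[140:235,285:365]
c=big(cv2.morphologyEx(k.astype(np.uint8),cv2.MORPH_CLOSE,np.ones((5,5))));r=cv2.minAreaRect(c);b=onz(m,cv2.boxPoints(r),.008)
print(r,b.round(4).tolist(),np.linalg.norm(np.diff(b,axis=0),axis=1))
C=b.mean(0);e=b[1:3]-b[0:2];L=e[np.argmax(np.linalg.norm(e,axis=1))];L=L*np.sign(L[0]);yaw=np.arctan2(L[1],L[0])
print("door",C,np.degrees(yaw),yaw)
for zt in(.15,.06,.011): print(zt,inc([C[0],C[1],zt],down(yaw)))
```

```text
((323.0, 187.5), (71.0, 52.0), 90.0) [[0.5022, -0.2632, 0.008], [0.5177, -0.3131, 0.008], [0.4458, -0.3376, 0.008], [0.4291, -0.284, 0.008]] [0.05225645 0.07601089 0.05605531]
door [ 0.4736996  -0.29947117  0.008     ] 18.77662856629964 0.3277139909059511
0.15 (array([-0.11,  0.02,  0.11]), array([-0.001,  0.001, -0.027]))
0.06 (array([-0.1 ,  0.03,  9.11]), array([-0.001,  0.001, -0.027]))
0.011 (array([-0.1 ,  0.04, 14.01]), array([-0.001,  0.001, -0.027]))
```

Emit:
{"api": "drive_tool", "payload": {"increments": [[0, -0.1, 0, 4, 0, 0, 0], [0, -0.1, 0, 8, 0, 0, 0], [0, -0.1, 0, 11, 0, 0, 0], [0, -0.1, 0, 13, 0, 0, 0], [0, -0.1, 0, 13.9, 0, 0, 0], [0, -0.1, 0, 13.9, 0, 0, 0], [0, -0.1, 0, 13.9, 0, 0, 0]]}}

```text
t: 7.9
tcp_pos: [0.4745, -0.3009, 0.0127]
tool_rot: [0.989, 0.149, 0.0, 0.0]
force: [0.4, -0.1, 0.2]
finger_gap: 0.997
```

Emit:
{"api": "drive_tool", "payload": {"increments": [[255, 0, 0, 0, 0, 0, 0], [255, 0, 0, 0, 0, 0, 0], [255, 0, 0, 0, 0, 0, 0], [255, 0, 0, 0, 0, 0, 0], [255, 0, 0, 0, 0, 0, 0], [255, 0, 0, 0, 0, 0, 0], [255, 0, 0, 0, 0, 0, 0], [255, 0, 0, 0, 0, 0, 0], [255, 0, 0, 0, 0, 0, 0]], "force": 40}}

```text
t: 8.8
tcp_pos: [0.4741, -0.3012, 0.0122]
tool_rot: [0.989, 0.149, 0.0, 0.0]
force: [-0.2, -0.1, 5.3]
finger_gap: 0.152
```

Emit:
{"api": "drive_tool", "payload": {"increments": [[255, 0, 0, -1, 0, 0, 0], [255, 0, 0, -4, 0, 0, 0], [255, 0, 0, -8, 0, 0, 0], [255, 0, 0, -12, 0, 0, 0], [255, 0, 0, -16, 0, 0, 0], [255, 0, 0, -16, 0, 0, 0], [255, 0, 0, -16, 0, 0, 0]]}}

```text
t: 9.5
tcp_pos: [0.474, -0.301, 0.1729]
tool_rot: [0.989, 0.149, 0.0, 0.001]
force: [0.3, -0.4, -1.1]
finger_gap: 0.157
```

Run:
```python
from h import *
m=manip.camera_model("wrist");im=manip.snapshot("wrist");np.savez("w5.npz",im=im,**m)
s=manip.sense();print(s["tcp_pos"],s["finger_gap"],s["force"])
rot=tilt(.329,.525);n=-rot.as_matrix()[:,2];P=np.array([.4745,.0548,.081])
print(n);print(inc(P+n*.062,rot))
T=np.eye(4);T[:3,:3]=R.from_quat(s["tool_rot"]).as_matrix();T[:3,3]=s["tcp_pos"]
c=np.array([[1,1,0],[1,-1,0],[-1,-1,0],[-1,1,0]])*[.038,.027,0]+[0,0,.004]
v=im[...,::-1].copy();cv2.polylines(v,[np.int32(proj(m,c@T[:3,:3].T+T[:3,3]).round())],True,(0,255,255),1)
cv2.imwrite("pics/w5c.png",cv2.resize(v[120:400,180:460],None,fx=2,fy=2))
```

```text
[ 0.47325161 -0.30035594  0.1715977 ] 0.15577006648205566 [-0.20134852  0.11944395 -1.28826512]
[-0.4743309  -0.16194033  0.86532394]
(array([  7.49, -33.8 ,   3.74]), array([ 0.006,  0.526, -0.029]))
```

View pics/w5c.png

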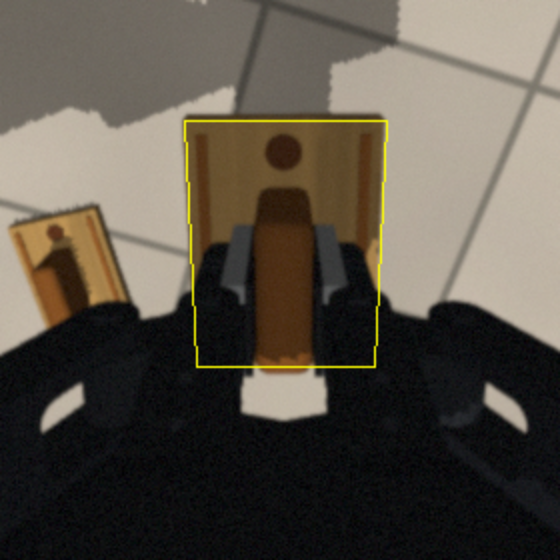

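The door is held square, and its outline matches the prediction to about 1 px. Moving to 50 mm above the plate, tilted.

Emit:
{"api": "drive_tool", "payload": {"increments": [[255, 1, -4, -1, 0, 0, 0], [255, 2, -8, -1, 0, 0, 0], [255, 2, -12, -1, 0, 0.1, 0], [255, 3, -16, -1, 0, 0.2, -0.01], [255, 4, -20, -1, 0, 0.3, -0.02], [255, 5, -24, -1, 0, 0.4, -0.03], [255, 6, -28, -1, 0, 0.5, -0.03], [255, 7, -32, 0, 0, 0.526, -0.03], [255, 7.5, -33.8, 2, 0, 0.526, -0.03], [255, 7.5, -33.8, 3.7, 0, 0.526, -0.03], [255, 7.5, -33.8, 3.7, 0, 0.526, -0.03], [255, 7.5, -33.8, 3.7, 0, 0.526, -0.03], [255, 7.5, -33.8, 3.7, 0, 0.526, -0.03], [255, 7.5, -33.8, 3.7, 0, 0.526, -0.03]]}}

```text
t: 10.95
tcp_pos: [0.4452, 0.0444, 0.1341]
tool_rot: [0.953, 0.159, 0.256, -0.04]
force: [0.2, 0.5, -0.6]
finger_gap: 0.151
```

```bash
cat > rel.py <<'E'
from h import *
s=manip.sense();rot=tilt(.329,.525);M=rot.as_matrix();P=np.array([.4745,.0548,.081])
X=np.c_[M[:,0],-M[:,1],-M[:,2]]  # plate axes
print("tcp in plate frame mm",((s["tcp_pos"]-P)@X*1e3).round(1),"rot err",(R.from_quat(s["tool_rot"]).inv()*rot).as_rotvec().round(3),
 "force in plate frame",(s["force"]@X).round(1),"gap",round(s["finger_gap"],3),"t",s["t"],"q",s["q"].round(2))
E
python3 rel.py
```

```text
tcp in plate frame mm [-0.3 -0.4 61.5] rot err [0.005 0.001 0.002] force in plate frame [-0.   0.4 -0.7] gap 0.151 t 10.95 q [-0.38  0.47  2.35  1.83  0.34 -0.91]
```

Emit:
{"api": "drive_tool", "payload": {"increments": [[255, 0, 0, 1.5, 0, 0, 0], [255, 0, 0, 3, 0, 0, 0], [255, 0, 0, 4, 0, 0, 0], [255, 0, 0, 4.4, 0, 0, 0], [255, 0, 0, 4.4, 0, 0, 0], [255, 0, 0, 4.4, 0, 0, 0], [255, 0, 0, 4.4, 0, 0, 0]]}}

```text
t: 11.65
tcp_pos: [0.4668, 0.0508, 0.0973]
tool_rot: [0.952, 0.158, 0.257, -0.039]
force: [0.0, -0.2, -0.7]
finger_gap: 0.155
```

```bash
python3 rel.py
```

```text
tcp in plate frame mm [ 0.7 -1.3 18.4] rot err [ 0.007 -0.001  0.003] force in plate frame [-0.4 -0.2 -0.6] gap 0.155 t 11.65 q [-0.33  0.59  2.32  2.15  0.37 -1.21]
```

Emit:
{"api": "drive_tool", "payload": {"increments": [[255, 0, -0.1, 0.2, 0, 0, 0], [255, 0, -0.1, 0.4, 0, 0, 0], [255, 0, -0.1, 0.6, 0, 0, 0], [255, 0, -0.1, 0.7, 0, 0, 0], [255, 0, -0.1, 0.7, 0, 0, 0], [255, 0, -0.1, 0.7, 0, 0, 0]]}}

```text
t: 12.25
tcp_pos: [0.47, 0.053, 0.0909]
tool_rot: [0.952, 0.159, 0.257, -0.039]
force: [-0.7, -0.4, 2.9]
finger_gap: 0.15
```

```bash
python3 rel.py
```

```text
tcp in plate frame mm [ 0.7 -0.2 11. ] rot err [ 0.007 -0.001  0.003] force in plate frame [ 0.7 -0.2  2.9] gap 0.15 t 12.25 q [-0.32  0.62  2.32  2.19  0.38 -1.24]
```

Emit:
{"api": "drive_tool", "payload": {"increments": [[255, 0, 0, 0.1, 0, 0, 0], [255, 0, 0, 0.2, 0, 0, 0], [255, 0, 0, 0.3, 0, 0, 0], [255, 0, 0, 0.3, 0, 0, 0], [255, 0, 0, 0.3, 0, 0, 0], [255, 0, 0, 0.3, 0, 0, 0]]}}

```text
t: 12.85
tcp_pos: [0.4714, 0.0535, 0.0883]
tool_rot: [0.952, 0.159, 0.257, -0.039]
force: [-1.7, -0.8, 4.5]
finger_gap: 0.155
```

```bash
python3 rel.py
python3 - <<'E'
from h import *
m=manip.camera_model("wrist");im=manip.snapshot("wrist");sc=manip.snapshot("scene")
a=cv2.resize(im[120:330,200:440,::-1],None,fx=1.6,fy=1.6);b=cv2.resize(sc[150:230,270:400,::-1],(390,336),interpolation=cv2.INTER_CUBIC)
a=cv2.resize(a,(384,336));cv2.imwrite("pics/p1.png",np.hstack([a,b]))
E
python3 rel.py
```

```text
tcp in plate frame mm [ 0.7 -0.2  8. ] rot err [ 0.007 -0.001  0.003] force in plate frame [ 0.7 -0.2  4.8] gap 0.155 t 12.85 q [-0.32  0.62  2.32  2.21  0.38 -1.26]
tcp in plate frame mm [ 0.7 -0.2  8. ] rot err [ 0.007 -0.001  0.003] force in plate frame [ 0.5 -0.   3.4] gap 0.159 t 12.95 q [-0.32  0.62  2.32  2.21  0.38 -1.26]
```

View pics/p1.png

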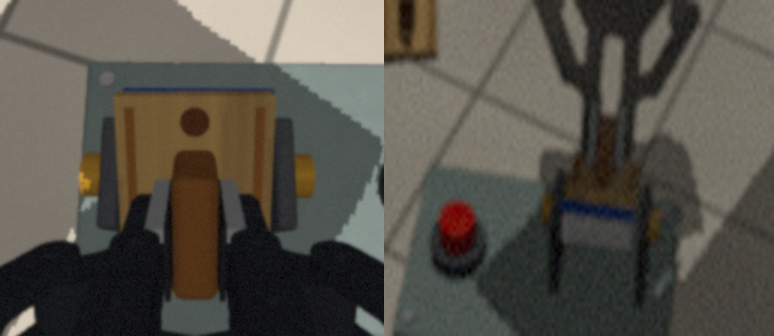

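The wrist half shows the door square on the plate, with a thin even blue strip (end face) at (195,91). In the scene half it looks flush, with the plunger up at (457,215). I'll press about 1 mm deeper for margin.

Emit:
{"api": "drive_tool", "payload": {"increments": [[255, 0, 0, 0.1, 0, 0, 0], [255, 0, 0, 0.12, 0, 0, 0], [255, 0, 0, 0.12, 0, 0, 0], [255, 0, 0, 0.12, 0, 0, 0], [255, 0, 0, 0.12, 0, 0, 0], [255, 0, 0, 0.12, 0, 0, 0]]}}

```text
t: 13.55
tcp_pos: [0.4719, 0.0537, 0.0872]
tool_rot: [0.953, 0.159, 0.257, -0.039]
force: [-0.9, -0.4, 5.4]
finger_gap: 0.155
```

```bash
python3 rel.py; python3 -c "
from h import *
F=[]
for i in range(6): manip.snapshot('wrist');F.append(manip.sense()['force'])
print(np.mean(F,0))"; python3 rel.py
```

```text
tcp in plate frame mm [ 0.7 -0.2  6.8] rot err [ 0.007 -0.001  0.003] force in plate frame [ 1.9 -0.1  5.2] gap 0.155 t 13.55 q [-0.32  0.63  2.31  2.22  0.38 -1.26]
[-1.48742808 -0.41023747  5.60539037]
tcp in plate frame mm [ 0.7 -0.2  6.8] rot err [ 0.007 -0.001  0.003] force in plate frame [1.9 0.2 5.5] gap 0.152 t 13.85 q [-0.32  0.63  2.31  2.22  0.38 -1.26]
```

```bash
python3 -c "
from station import manip
print(manip.sign_off())"
```

```text
the job is handed in; nothing more can be done
None
```

The gauge is zeroed and the door is gripped and held pressed on the blue plate. The job was handed in at about 13.9 s; no verdict was reported.

- **Zeroing:** I pushed the red plunger to its stop (36 N, no further travel) with the plate empty, then released it. The final scene picture shows it up again.
- **Door:** I picked the look-alike farthest to the right (y ≈ -0.30) and gripped its rib at 40 N. Its outline then matched the prediction to about 1 px.
- **Plate fit:** Two settled wrist views agreed on slope 30.2° and yaw 18.8°. An earlier view, taken while the arm was still settling, gave 36.7°; that is outside the possible range, so I discarded it.
- **Last checks:**
  - The tool is within 0.7 mm of centre and 0.007 rad of the measured plate pose.
  - It presses with a steady 5 to 6 N, and the force and the tool's depth put the plate about 5 mm in. I could not read the plate or plunger joints directly.
  - The door looks flush and square in the pictures. A thin even blue strip shows at its upper edge, which fits the plate's end face or an offset of up to about 1 mm.
- **Bystanders:** I kept clear of the wreath, spacers and setting tool, but did not re-measure them at the end.

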